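# Enter the code on the key safe and tip its cover open

## Task

Open the key safe by pressing only: push the round key fully down, then the square key fully down (they stay down), and then press the sloping thumb tab fully down so that the cover tips open and stays open; then let go of everything. Leave the long key and the cross key up, do not touch or lift the cover leaf itself, and leave the padlock, the fob, the bell and the dish where they are.

Things in the scene. Friction and masses are not known exactly. Their poses are not given: they have to be found in the camera images.
- safe: Grey steel key safe fixed on the ledge, 200 mm (its x) by 270 mm (its y) by 50 mm high; origin at the centre of its underside, x pointing away from the row of keys towards the cover, z up. In its frame the keys stand at x = -50 mm, y = -88.5, -29.5, 29.5 and 88.5 mm. The cover with its tab lies on the other half (x = 12 to 88 mm). It is turned by up to about 17 degrees.
- round_key_top (a point): All four keys are bare steel, equal in height, and sit in one row on the black field along the front (robot side) of the safe, 59 mm apart; which shape is in which place changes. Centre of the top face of the round key, a disc 34 mm across; it moves down with the key. Up, it is about 68 mm above the ledge; fully down, 60 mm. The surface of the safe around the keys is 50 mm above the ledge.
- square_key_top (a point): Centre of the top face of the square key, 32 by 32 mm; it moves down with the key. Up, it is about 68 mm above the ledge; fully down, 60 mm. The surface of the safe around the keys is 50 mm above the ledge.
- long_key_top (a point): Centre of the top face of the long key, a bar 46 mm along the safe's x by 14 mm; not part of the code; it moves down with the key. Up, it is about 68 mm above the ledge; fully down, 60 mm. The surface of the safe around the keys is 50 mm above the ledge.
- cross_key_top (a point): Centre of the top face of the cross key, a plus sign 40 mm across with arms 12 mm wide; not part of the code; it moves down with the key. Up, it is about 68 mm above the ledge; fully down, 60 mm. The surface of the safe around the keys is 50 mm above the ledge.
- round_key (a joint): Travel of the round key in m: 0 = up, 0.008 = fully down at its stop. It has no spring: it resists with about 4 N while it moves and stays where it is pushed.
- square_key (a joint): Travel of the square key in m: 0 = up, 0.008 = fully down at its stop. It has no spring: it resists with about 4 N while it moves and stays where it is pushed.
- long_key (a joint): Travel of the long key in m: 0 = up, 0.008 = fully down at its stop. It has no spring: it resists with about 4 N while it moves and stays where it is pushed.
- cross_key (a joint): Travel of the cross key in m: 0 = up, 0.008 = fully down at its stop. It has no spring: it resists with about 4 N while it moves and stays where it is pushed.
- cover (a joint): Angle of the see-saw cover in rad: 0 = shut, 0.36 = fully open at its stop. Its hinge runs along the safe's x at y = 20 mm, 56 mm above the ledge. The leaf lies on the -y side and rises when the tab on the +y side is pressed. No spring: it resists with a stiff hinge (about 6 N down at the press point) and stays where it is left.
- tab_press (a point): Press point on the upper face of the steel thumb tab, 55 mm from the hinge along the tab. The tab is 50 mm wide (safe's x) and 75 mm long, 6 mm thick, and slopes up at 20 degrees from the hinge towards the safe's +y when shut, the press point then about 78 mm above the ledge; the housing below it is a black field 50 mm above the ledge; fully pressed the tab lies level and the point is 59 mm above the ledge.
- leaf_middle (a point): Middle of the upper face of the flat steel cover leaf, 76 by 128 by 4 mm, rigid with the tab; the leaf reaches from 2 to 130 mm on the -y side of the hinge. Shut, its upper face is 55 mm above the ledge; open, its free end is about 100 mm above it. Not to be touched.
- padlock: Stainless combination padlock lying flat, body 48 by 46 by 22 mm with a shackle reaching 60 mm along its y; loose, origin under the body's centre. Bystander.
- fob: Purple silicone key fob lying flat, 34 by 42 by 9 mm, with a thin wire ring reaching 44 mm along its y; loose, origin under its centre. Bystander.
- bell: Small frosted glass bell, 60 mm across, 74 mm tall; loose, standing, origin under its centre. Bystander.
- dish: White ceramic dish, 100 mm across, 28 mm high; loose, origin under its centre. Bystander.

How it is judged (in metres and radians):
On the way, in this order (a step that is already met when the one before it is completed fails the run):
1. the round key is down while the square key is still up and the cover shut (value of joint round_key above 0.0065 m and value of joint square_key below 0.003 m and value of joint cover below 0.08 rad), for 0.1 s.
2. the square key is down too while the cover is still shut (value of joint each of round_key, square_key above 0.0065 m and value of joint cover below 0.08 rad), for 0.1 s.
3. the tab is pressed down and the cover is open (value of joint cover above 0.29 rad), for 0.1 s.
At the end, for the whole second after the job is handed in: The round and the square key are at least 6.5 mm down, the long and the cross key less than 3 mm, the cover is open by more than 0.29 rad, and padlock, fob, bell and dish rest within 20 mm of where they stood (value of joint each of round_key, square_key above 0.0065 m and value of joint each of long_key, cross_key below 0.003 m and value of joint cover above 0.29 rad and distance of each of padlock, fob, bell, dish from where it was at the start of the episode below 0.02 m and linear speed of each of padlock, fob, bell, dish below 0.02 m/s); the robot touches nothing.
It fails at once if the long or the cross key is pressed by more than 3 mm (value of joint any of long_key, cross_key above 0.003 m).
It fails at once if the cover leaf itself is touched (more than 2 N) (contact force between any of the fingers, the arm and cover_c1 above 2 N).
It fails at once if a bystander is lifted or shifted by more than 20 mm (distance of any of padlock, fob, bell, dish from where it was at the start of the episode above 0.02 m).
It fails at once if the bell is tipped (angle between bell's own z axis and vertical above 0.35 rad).
It also fails if it takes over 38 s, if anything falls off the work surface, if the arm or the gripper's body presses on something with over 40 N, if the wrist force passes 120 N, or if a joint passes its speed limit or range.

## Robot

A 6-joint arm with a two-finger parallel gripper is mounted at the origin on the work surface. World frame = base frame: x ahead of the robot, y to its left, z up, the work surface at z = 0. Lengths are in mm, angles in degrees, forces in N, time in s.
With the tool pointing down it reaches from about 250 to 800 mm from the base axis. Payload 3.9 kg.
Tool frame: the origin (TCP) lies midway between the tips of the shut fingers; the grasp point (between the pads) lies 19 mm behind it; z points along the fingers, y is the direction in which the jaws open and shut (so a half turn about z gives the same grasp; the last joint's range is limited). The gripper opens to 85 mm and grips with 20 to 120 N. Pads are 22 mm wide; open, the fingers measure 114 mm over their backs; the gripper's body (76 mm by 85 mm) begins 54 mm behind the grasp point. The pads swing forward as they close: fully open they stand 13 mm farther back than shut.
Start: joints at [-64.802, 14.897, -7.913, 67.191, 0, 90], TCP at [223.518, -475.032, 231.304] pointing down, gripper open.
Joint ranges: [-159.42, 159.42], [-47.68, 98.78], [-73.54, 78.23], [-108.79, 121.32], [-90, 84.71], [-180, 180]. Speed limits (degrees/s): [147.25, 147.25, 180, 180, 180, 180].

## Interface

Orientations are given as [roll, pitch, yaw] about the fixed x, y, z axes, in that order (R = Rz(yaw) Ry(pitch) Rx(roll)).
In Python, from bench import manip, viewer gives the robot as it stands.
- The arm moves only by the shell command python3 -m jog 'ROWS' [FORCE]. ROWS is JSON, a list of rows, each a list of 3 entries, a list of its own where there are three numbers: the shift along the tool's x, y, z in units of 50 mm (1.0 is 50 mm), then the turn, a rotation vector about the tool's x, y, z in units of 5 degrees (1.0 is 5 degrees), then the opening, from 0 (shut) to 1 (fully open). In form: [[[dx, dy, dz], [wx, wy, wz], hand], ...]. A call has 1 to 5 rows; each row is the pose to reach, as a shift and turn from the pose commanded when the call began, along the tool's axes at that moment; what a row does not reach only later rows make up. A row lasts 1/8 s, in which the tool goes at most 62.5 mm and 10.7 degrees, less where a joint would pass 70% of its speed; a pose out of reach is approached as far as the arm can. A call with a gripper value outside its range is refused whole. The fingers move at their own pace and stop on an object; FORCE is the grip in N (left out, the last holds). Time passes only in rows, so rows that repeat a pose let the fingers close. It gives the time, the measured TCP pose, the force and the opening at its end, in the units of the state.
- manip.sense(): the state, without advancing time (a new reading comes with each control period).
- viewer.snapshot(name): name is "scene" or "top" or "wrist"; returns (picture, depth): 400x640x3 uint8, blue, green, red; 400x640 float32, mm along the optical axis (not along the pixel's ray), 0 where there is no reading.
- viewer.camera_model(name): a dict with "intrinsics" (3x3 intrinsics, pixels), "rvec" (rotation vector, rad) and "tvec" (3), from world to camera coordinates, as OpenCV has them; the wrist camera has in their place "tool_from_camera" (4x4, takes a point from camera to tool coordinates, whose origin is the TCP and whose axes are the flange's). Camera axes: x right, y down, z forward; pixel columns grow to the right and rows downward; lengths in mm; the calibration is good to about 2 mm. A picture is of the moment at which its call begins: read the wrist's pose just before it. camera_model takes no time and is no camera call.
- manip.hand_in(): hands the job in, once; it reports no verdict.
The state is a dict: "time_s": time; "joint_pos": joint angles; "joint_velocities": joint speeds; "effort": joint torques, N m; "tool_pos": TCP position; "orientation": TCP orientation; "force": force on the tool from outside, world axes, zero at the start; "wrist_torque": the same for the moment, N m; "opening": opening from 0.0 (shut) to 1.0 (fully open).
Only numpy, scipy, OpenCV 4.12 (cv2) and the standard library are available. Lean on these libraries where they do the work, as an engineer would, in place of code of your own. Each camera call takes 0.05 s, during which the arm holds its last target. There are 200 camera calls.

## Working session

There is one attempt and no reset: what is moved stays moved. The work goes in short steps, Python scripts to look and compute and a shell command to move; the robot and the scene stay as the last step left them, time stands still between calls to the robot, and variables do not carry over. Pictures are saved under pics/ and viewed, about 8 in all and at most 12, crops included, and the job is handed in when it is done.

```bash
mkdir -p pics; python3 - <<'E'
from bench import manip, viewer
import cv2,numpy as np
s=manip.sense();print(s)
for n in("scene","top"):
    p,d=viewer.snapshot(n);cv2.imwrite(f"pics/{n}0.png",p);np.save(f"pics/{n}0.npy",d);m=viewer.camera_model(n);print(n,m)
print(viewer.camera_model("wrist"))
E
```

```text
{'time_s': 0.0, 'joint_pos': array([-6.48002665e+01,  1.49366867e+01, -7.98624633e+00,  6.71903724e+01,
        1.73620893e-03,  9.00016679e+01]), 'joint_velocities': array([ 0.06131129, -0.00707675,  0.04173407, -0.03048187, -0.06590888,
       -0.01030217]), 'effort': array([ 1.34700436e-03, -4.05679464e+01,  2.53920078e+01,  1.85560773e-02,
       -9.30776736e-06,  4.48526166e-06]), 'tool_pos': array([ 223.24844565, -474.41002056,  230.45296167]), 'orientation': array([-1.79886695e+02, -1.73290720e-03,  2.51980622e+01]), 'force': array([ 0.26356894, -0.28686199,  0.09163226]), 'wrist_torque': array([-0.0160509 ,  0.01777328,  0.02550342]), 'opening': 1.0003865248605521}
scene {'intrinsics': array([[495.06774451,   0.        , 312.27015873],
       [  0.        , 495.06774451, 194.93122117],
       [  0.        ,   0.        ,   1.        ]]), 'rvec': array([ 0.83906505,  2.75263446, -0.79083712]), 'tvec': array([ 454.65078742, -250.22233428, 1239.76269185])}
top {'intrinsics': array([[491.67227291,   0.        , 318.97176091],
       [  0.        , 491.67227291, 201.95441201],
       [  0.        ,   0.        ,   1.        ]]), 'rvec': array([ 2.20814619, -2.17834957,  0.03931928]), 'tvec': array([  3.91145249, 565.74754305, 946.47789597])}
{'intrinsics': array([[304.70524186,   0.        , 321.05112984],
       [  0.        , 304.70524186, 203.5525455 ],
       [  0.        ,   0.        ,   1.        ]]), 'tool_from_camera': array([[ 9.43609159e-04, -9.46368559e-01, -3.23087697e-01,
         8.36971280e+01],
       [ 9.99999535e-01,  9.57195207e-04,  1.16839087e-04,
        -3.06576335e-01],
       [ 1.98685157e-04, -3.23087657e-01,  9.46369022e-01,
        -1.42230821e+02],
       [ 0.00000000e+00,  0.00000000e+00,  0.00000000e+00,
         1.00000000e+00]])}
```

View pics/top0.png

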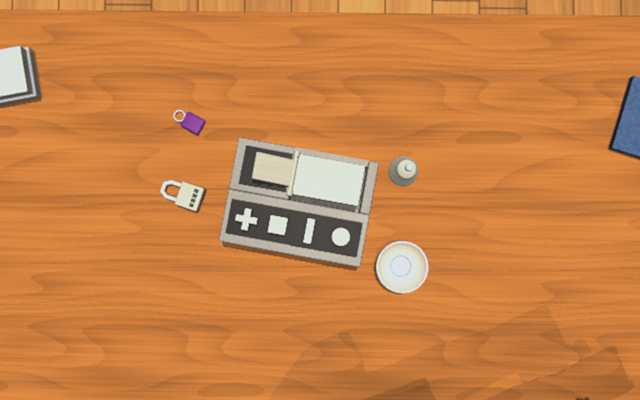

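View pics/scene0.png

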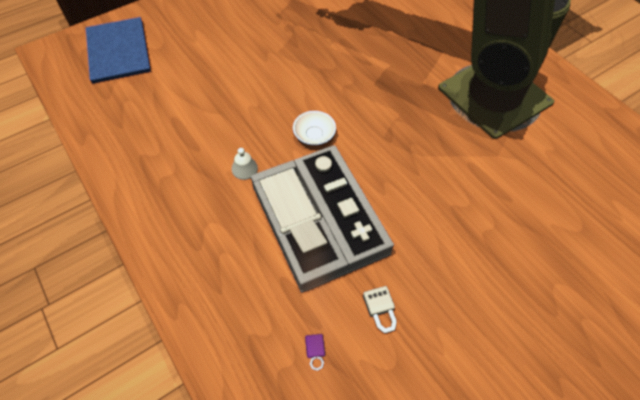

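The top view shows the keys as cross (246,219), square (278,225), long (309,231) and round (341,237), with the tab near (272,168) and the leaf near (330,180). The scene view agrees. Next I turn these into world positions.

```bash
cat > h.py <<'E'
import numpy as np, cv2
from bench import viewer
def ray(n,uv,z):
    m=viewer.camera_model(n);R,_=cv2.Rodrigues(m['rvec']);C=-R.T@m['tvec']
    d=R.T@np.linalg.inv(m['intrinsics'])@[uv[0],uv[1],1];return C+d*(z-C[2])/d[2]
def pt(n,uv,dep):
    m=viewer.camera_model(n);R,_=cv2.Rodrigues(m['rvec'])
    return R.T@(np.linalg.inv(m['intrinsics'])@[uv[0],uv[1],1]*dep-m['tvec'])
def blobs(n,p,d,roi,th=150,amin=60):
    x0,y0,x1,y1=roi;m=np.zeros(p.shape[:2],np.uint8)
    m[y0:y1,x0:x1]=(p[y0:y1,x0:x1].min(2)>th)*255
    k,l,st,c=cv2.connectedComponentsWithStats(m)
    for i in range(1,k):
        if st[i,4]>=amin:
            md=np.median(d[l==i]);print(n,c[i].round(1),st[i].tolist(),'depthpt',pt(n,c[i],md).round(1))
    return l,c
E
python3 - <<'E'
from h import *
for n,roi in(("top",(215,135,380,270)),("scene",(250,145,400,290))):
    p=cv2.imread(f"pics/{n}0.png");d=np.load(f"pics/{n}0.npy")
    blobs(n,p,d,roi,165,30)
T={'round':(341,236.5),'square':(277.7,225),'long':(309,231),'cross':(246,219)}
S={'round':(323,163.5),'square':(347.5,207),'long':(335,185.5),'cross':(361,231.5)}
for k in T: print(k,ray('top',T[k],68).round(1),ray('scene',S[k],68).round(1))
d=np.load("pics/top0.npy")
for uv in[(150,300),(300,330),(228,240),(272,168),(260,166),(285,170),(330,180),(371,170),(405,170),(402,266)]:print(uv,pt('top',uv,d[uv[1],uv[0]]).round(1))
E
```

```text
top [310.5 172.9] [236, 139, 132, 67, 4478] depthpt [617.7  27.7  57.2]
top [369. 187.] [362, 162, 15, 51, 337] depthpt [593.3 -82.3  49.6]
top [237.  170.4] [233, 165, 8, 10, 32] depthpt [621.4 166.5  50. ]
top [270.  192.1] [250, 187, 38, 11, 126] depthpt [581.3 103.6  49.6]
top [228.8 205.6] [223, 190, 19, 38, 102] depthpt [554.7 180.5  50.3]
top [309.3 229. ] [234, 194, 134, 72, 1693] depthpt [513.1  28.7  49.7]
top [246.  218.8] [235, 208, 22, 22, 228] depthpt [530.3 145.   67.1]
top [277.3 224.7] [268, 215, 20, 20, 300] depthpt [520.3  87.1  67.4]
top [308.8 230.4] [303, 218, 12, 26, 192] depthpt [510.7  29.   67.1]
top [340.4 236.4] [332, 228, 18, 18, 249] depthpt [500.5 -29.1  67.3]
top [226.  237.9] [220, 234, 14, 8, 37] depthpt [494.3 184.5  49.7]
top [377.8 263.2] [376, 255, 4, 15, 46] depthpt [ 449.3 -102.6   26.4]
scene [323.  162.6] [316, 157, 15, 12, 134] depthpt [501.5 -27.3  69.2]
scene [301.5 166.8] [297, 160, 11, 16, 59] depthpt [538.7 -54.2  51.7]
scene [348.1 174.5] [339, 160, 19, 30, 76] depthpt [467.4  17.5  51. ]
scene [292.4 207.6] [260, 169, 65, 82, 2626] depthpt [610.9  22.9  56.3]
scene [335.  183.9] [325, 179, 21, 11, 108] depthpt [511.7  31.   69.4]
scene [347.7 206.5] [339, 199, 19, 16, 193] depthpt [521.7  89.1  69.2]
scene [361.1 230.3] [352, 222, 19, 17, 159] depthpt [531.6 147.   69. ]
round [500.3 -30.2  68. ] [502.4 -26.   68. ]
square [519.7  86.3  68. ] [522.2  89.4  68. ]
long [509.5  28.6  68. ] [513.4  33.5  68. ]
cross [529.9 144.8  68. ] [533.  148.7  68. ]
(150, 300) [368.8 341.4  -0. ]
(300, 330) [3.152e+02 4.540e+01 2.000e-01]
(228, 240) [490.3 180.8  48.8]
(272, 168) [624.4  98.4  70.6]
(260, 166) [626.8 119.4  79.7]
(285, 170) [621.7  74.8  65. ]
(330, 180) [605.   -8.9  56.2]
(371, 170) [625.1 -85.5  52.3]
(405, 170) [ 626.2 -149.6   49.6]
(402, 266) [ 443.1 -152.     6.4]
```

The ledge is z = 0, and the two views agree to about 4 mm, so I average them. The row spacing comes out at 59 mm and the yaw at about -9.8°.

```bash
cat > go.py <<'E'
import sys,numpy as np
from scipy.spatial.transform import Rotation as Ro
from bench import manip
P={'round':(501.2,-28.4),'square':(521,88),'tab':(627,113)}
s=manip.sense();R=Ro.from_euler('xyz',s['orientation'],degrees=True)
print(s['time_s'],s['tool_pos'].round(1),s['orientation'].round(1),s['force'].round(1),s['opening'])
for k,v in P.items():
    for z in map(float,sys.argv[1:]):print(k,z,(R.inv().apply(np.r_[v,z]-s['tool_pos'])/50).round(2))
E
python3 go.py 150 100
```

```text
0.1 [ 223.3 -474.5  230.6] [-179.9   -0.    25.2] [-0.6  0.2 -1. ] 1.0055941740524539
round 150.0 [ 8.83 -5.7   1.62]
round 100.0 [ 8.83 -5.7   2.62]
square 150.0 [10.18 -7.64  1.62]
square 100.0 [10.18 -7.64  2.62]
tab 150.0 [12.31 -7.19  1.62]
tab 100.0 [12.31 -7.19  2.62]
```

```bash
python3 -m jog '[[[1,-0.65,0.1],[0,0,0],0],[[2,-1.3,0.3],[0,0,0],0],[[3,-1.95,0.5],[0,0,0],0],[[4,-2.6,0.7],[0,0,0],0],[[5,-3.2,0.9],[0,0,0],0]]' 20; python3 go.py 150 100
```

```text
time_s: 0.72
tool_pos: [382.1, -222.0, 185.8]
orientation: [-180.0, 0.0, 25.2]
force: [1.6, -0.6, -0.2]
opening: -0.002
0.725 [ 382.1 -222.   185.8] [-180.     0.    25.2] [ 1.6 -0.6 -0.2] -0.0022953096658174473
round 150.0 [ 3.8  -2.49  0.72]
round 100.0 [ 3.8  -2.49  1.72]
square 150.0 [ 5.15 -4.43  0.72]
square 100.0 [ 5.15 -4.43  1.72]
tab 150.0 [ 7.28 -3.98  0.72]
tab 100.0 [ 7.28 -3.98  1.72]
```

```bash
python3 -m jog '[[[1,-0.65,0.2],[0,0,0],0],[[2,-1.3,0.4],[0,0,0],0],[[3,-1.95,0.7],[0,0,0],0],[[3.8,-2.5,1],[0,0,0],0],[[3.8,-2.5,1.4],[0,0,0],0]]'; python3 -m jog '[[[0,0,0],[0,0,0],0],[[0,0,0],[0,0,0],0]]'; python3 go.py 72 59; python3 - <<'E'
from bench import viewer;import cv2
a,_=viewer.snapshot("top");b,_=viewer.snapshot("wrist");c,_=viewer.snapshot("scene")
cv2.imwrite("pics/m1.png",cv2.resize(cv2.vconcat([cv2.resize(c[120:280,230:430],(500,400)),cv2.resize(b,(500,312))]),(421,600)))
E
```

```text
time_s: 1.35
tool_pos: [502.5, -26.9, 115.8]
orientation: [180.0, -0.1, 25.5]
force: [-0.7, -0.8, -1.2]
opening: 0.001
time_s: 1.6
tool_pos: [500.1, -30.2, 116.6]
orientation: [-180.0, 0.0, 25.2]
force: [-0.0, 0.4, -0.3]
opening: 0.002
1.6 [500.1 -30.2 116.6] [-180.     0.    25.2] [-0.   0.4 -0.3] 0.0024448839759177296
round 72.0 [ 0.04 -0.02  0.89]
round 59.0 [ 0.04 -0.02  1.15]
square 72.0 [ 1.38 -1.96  0.89]
square 59.0 [ 1.38 -1.96  1.15]
tab 72.0 [ 3.52 -1.51  0.89]
tab 59.0 [ 3.52 -1.51  1.15]
```

View pics/m1.png

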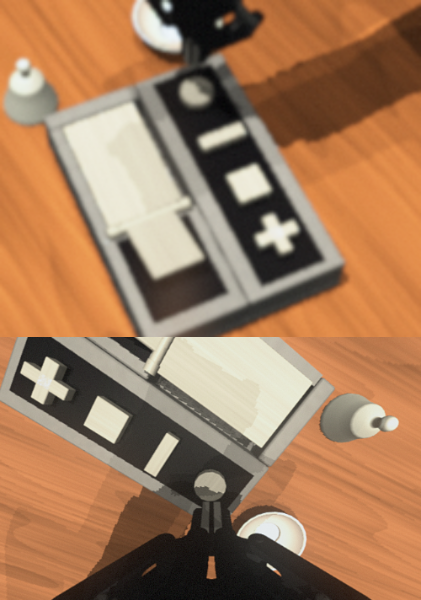

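The composite shows the shut fingertips above and in line with the round key (wrist crop about (210,490)), with the neighbours clear. Now I press down gently.

```bash
python3 -m jog '[[[0.04,-0.02,0.5],[0,0,0],0],[[0.04,-0.02,0.85],[0,0,0],0],[[0.04,-0.02,1],[0,0,0],0],[[0.04,-0.02,1.1],[0,0,0],0],[[0.04,-0.02,1.14],[0,0,0],0]]'; python3 -m jog '[[[0,0,0.04],[0,0,0],0],[[0,0,0.04],[0,0,0],0]]';
```

```text
time_s: 2.38
tool_pos: [501.4, -28.5, 59.9]
orientation: [180.0, 0.0, 25.2]
force: [-7.0, -0.6, 19.0]
opening: 0.001
time_s: 2.62
tool_pos: [501.4, -28.5, 59.8]
orientation: [179.9, -0.0, 25.2]
force: [-7.7, -0.5, 21.1]
opening: 0.001
```

The round key is at its stop (z 59.8, 21 N). Next I lift and move to the square key.

```bash
python3 -m jog '[[[0,0,-0.7],[0,0,0],0],[[0,0,-1],[0,0,0],0],[[0.7,-1,-1],[0,0,0],0],[[1.34,-1.94,-1],[0,0,0],0],[[1.34,-1.94,-1],[0,0,0],0]]';python3 -m jog '[[[0,0,0],[0,0,0],0]]'; python3 go.py 59; python3 - <<'E'
from bench import viewer;import cv2;from h import *
b,_=viewer.snapshot("wrist");c,d=viewer.snapshot("scene")
print(pt('scene',(323,163),np.median(d[160:167,320:327])))
cv2.imwrite("pics/m2.png",cv2.resize(cv2.vconcat([cv2.resize(c[120:280,230:430],(500,400)),cv2.resize(b,(500,312))]),(421,600)))
E
```

```text
time_s: 3.25
tool_pos: [523.0, 91.9, 108.1]
orientation: [-180.0, -0.2, 25.5]
force: [0.5, 0.4, 0.1]
opening: -0.0
time_s: 3.38
tool_pos: [521.2, 88.3, 107.4]
orientation: [180.0, -0.0, 25.2]
force: [-0.2, -0.3, 0.2]
opening: 0.005
3.375 [521.2  88.3 107.4] [180.   -0.   25.2] [-0.2 -0.3  0.2] 0.0052629816168375315
round 59.0 [-1.36  1.94  0.97]
square 59.0 [-0.01  0.    0.97]
tab 59.0 [2.12 0.45 0.97]
[554.25349872  46.23029961 193.60623718]
```

View pics/m2.png

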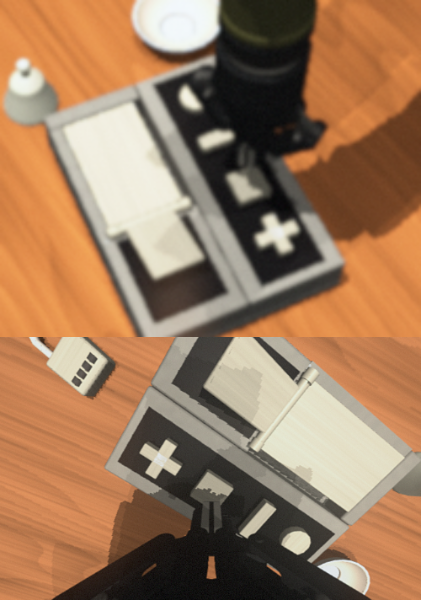

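The fingertips point at the square key (wrist crop about (212,487)). The round key, lower right, sits visibly lower. Now I press the square key.

```bash
python3 -m jog '[[[0,0,0.5],[0,0,0],0],[[0,0,0.75],[0,0,0],0],[[0,0,0.85],[0,0,0],0],[[0,0,0.95],[0,0,0],0],[[0,0,1],[0,0,0],0]]'; python3 -m jog '[[[0,0,0],[0,0,0],0],[[0,0,0],[0,0,0],0]]';
```

```text
time_s: 4.1
tool_pos: [520.8, 87.4, 59.7]
orientation: [179.9, 0.0, 25.2]
force: [-11.2, -4.0, 35.3]
opening: 0.001
time_s: 4.35
tool_pos: [520.7, 87.4, 59.9]
orientation: [179.9, -0.0, 25.2]
force: [-7.0, -3.8, 20.9]
opening: -0.003
```

```bash
python3 -m jog '[[[0,0,-0.7],[0,0,0],0],[[0,0,-1.3],[0,0,0],0],[[1.1,0.2,-1.3],[0,0,0],0],[[2.12,0.45,-1.3],[0,0,0],0],[[2.12,0.45,-1.3],[0,0,0],0]]';python3 -m jog '[[[2.12,0.45,0],[0,0,0],0]]' >/dev/null 2>&1 & sleep 0; kill $! 2>/dev/null; wait; python3 go.py 80 59
```

```text
time_s: 4.97
tool_pos: [631.1, 114.2, 122.1]
orientation: [180.0, -0.3, 25.2]
force: [-0.5, -0.6, 0.0]
opening: -0.001
4.975 [631.1 114.2 122.1] [180.   -0.3  25.2] [-0.5 -0.6  0. ] -0.0007422380980704316
round 80.0 [-3.57  1.47  0.83]
round 59.0 [-3.57  1.47  1.25]
square 80.0 [-2.22 -0.46  0.83]
square 59.0 [-2.22 -0.46  1.25]
tab 80.0 [-0.09 -0.01  0.84]
tab 59.0 [-0.09 -0.01  1.26]
```

That line carried a stray second jog, which I cancelled. The clock (4.975 s) shows it did not run. I'll settle the arm and check.

```bash
python3 -m jog '[[[0,0,0],[0,0,0],0]]'; python3 go.py 80 59|grep -v -e round -e sq; python3 - <<'E'
from bench import viewer;import cv2;from h import *
b,_=viewer.snapshot("wrist");c,d=viewer.snapshot("scene")
cv2.imwrite("pics/m3.png",cv2.resize(cv2.vconcat([cv2.resize(c[120:280,230:430],(500,400)),cv2.resize(b,(500,312))]),(421,600)))
E
```

```text
time_s: 5.1
tool_pos: [625.8, 113.0, 121.8]
orientation: [-180.0, 0.1, 25.2]
force: [-0.5, -0.1, 0.2]
opening: 0.003
5.1 [625.8 113.  121.8] [-1.80e+02  1.00e-01  2.52e+01] [-0.5 -0.1  0.2] 0.002838387308032856
tab 80.0 [0.02 0.01 0.84]
tab 59.0 [0.02 0.01 1.26]
```

View pics/m3.png

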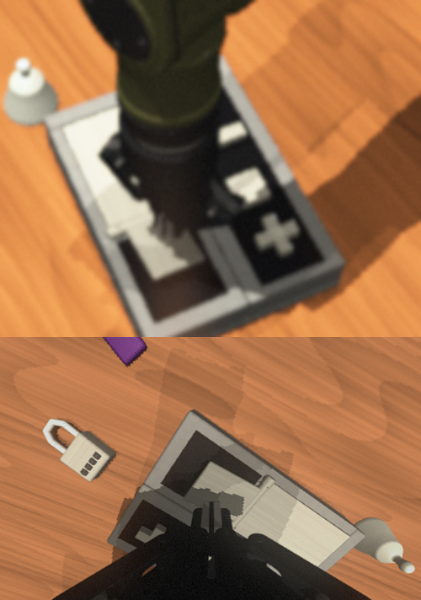

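The fingertips are over the tab, and the wrist crop shows them at (212,505) above its shadowed middle. The leaf lies to the right beyond the hinge. Now I press down in steps.

```bash
python3 -m jog '[[[0.02,0,0.5],[0,0,0],0],[[0.02,0,0.8],[0,0,0],0],[[0.02,0,0.95],[0,0,0],0],[[0.02,0,1.1],[0,0,0],0],[[0.02,0,1.2],[0,0,0],0]]'; python3 -m jog '[[[0,0,0.05],[0,0,0],0],[[0,0,0.09],[0,0,0],0],[[0,0,0.09],[0,0,0],0]]'
```

```text
time_s: 5.82
tool_pos: [627.7, 114.6, 63.6]
orientation: [-179.9, -0.1, 25.2]
force: [-1.2, 2.7, 7.2]
opening: -0.003
time_s: 6.2
tool_pos: [627.9, 114.5, 59.1]
orientation: [-179.9, -0.1, 25.2]
force: [-0.6, 2.9, 5.1]
opening: -0.002
```

Force is still only hinge friction at z 59.1, so I push a little farther to feel the stop.

```bash
python3 -m jog '[[[0,0,0.05],[0,0,0],0],[[0,0,0.05],[0,0,0],0],[[0,0,0.05],[0,0,0],0]]'
```

```text
time_s: 6.58
tool_pos: [627.9, 114.5, 58.4]
orientation: [-179.9, -0.2, 25.2]
force: [-4.3, 3.0, 15.0]
opening: -0.004
```

The tab is at its stop (15 N). Now I retreat straight up, then back.

```bash
python3 -m jog '[[[0,0,-1],[0,0,0],0],[[0,0,-2],[0,0,0],0],[[0,0,-3],[0,0,0],0],[[-1,0,-3.6],[0,0,0],0],[[-2,0,-3.6],[0,0,0],0]]'; python3 -m jog '[[[-1,0,0],[0,0,0],0],[[-2,0.3,0],[0,0,0],0],[[-3,0.6,0],[0,0,0],0],[[-4,1,0],[0,0,0],0],[[-4,1,0],[0,0,0],0]]'; python3 -m jog '[[[0,0,0],[0,0,0],0],[[0,0,0],[0,0,0],0]]'; python3 - <<'E'
from h import *
for n in("top","scene"):
    p,d=viewer.snapshot(n);cv2.imwrite(f"pics/{n}9.png",p);np.save(f"pics/{n}9.npy",d)
    if n=="top": roi=(215,135,380,270)
    else: roi=(250,145,400,290)
    blobs(n,p,d,roi,165,100)
d=np.load("pics/top9.npy")
for uv in[(260,166),(285,170),(310,176),(330,180),(350,184),(360,186)]:print(uv,pt('top',uv,d[uv[1],uv[0]]).round(1))
a,b=cv2.imread("pics/top9.png")[100:300,140:440],cv2.imread("pics/scene9.png")[110:380,220:430]
cv2.imwrite("pics/f.png",cv2.hconcat([cv2.resize(a,(450,300)),cv2.resize(b,(233,300))]))
E
```

```text
time_s: 7.2
tool_pos: [537.9, 70.3, 238.0]
orientation: [179.8, -0.3, 25.2]
force: [-0.8, -0.6, 1.4]
opening: -0.0
time_s: 7.82
tool_pos: [373.9, -61.3, 235.2]
orientation: [180.0, 0.1, 24.9]
force: [-0.5, 0.0, -0.1]
opening: 0.003
time_s: 8.07
tool_pos: [378.1, -59.1, 235.3]
orientation: [180.0, -0.0, 25.3]
force: [-0.2, 1.1, 0.3]
opening: -0.002
top [305.6 171.7] [230, 138, 138, 66, 4466] depthpt [619.   36.7  64.3]
top [368.9 187.1] [361, 162, 17, 51, 377] depthpt [593.  -82.2  49.7]
top [266.  191.5] [243, 186, 45, 12, 175] depthpt [582.4 111.2  49.7]
top [289.9 221.6] [220, 190, 148, 76, 1773] depthpt [526.4  65.1  49.8]
top [245.9 218.9] [235, 208, 22, 22, 234] depthpt [530.1 145.1  67. ]
top [277.7 224.7] [268, 215, 20, 20, 294] depthpt [520.3  87.1  59.6]
top [308.8 230.3] [303, 218, 12, 26, 192] depthpt [510.8  29.   67.1]
top [340.2 236. ] [332, 228, 18, 17, 237] depthpt [501.  -29.   59.6]
scene [293.2 204.5] [259, 159, 67, 99, 3290] depthpt [609.9  25.3  70.7]
scene [322.7 164.9] [316, 160, 14, 11, 128] depthpt [502.3 -27.1  61.5]
scene [334.6 184.1] [325, 179, 21, 11, 105] depthpt [512.7  30.9  69.3]
scene [347.5 208.4] [338, 201, 20, 16, 195] depthpt [521.6  89.1  61.6]
scene [361.1 230.3] [352, 222, 19, 17, 164] depthpt [531.8 147.2  69.2]
(260, 166) [629.6 122.6  55.5]
(285, 170) [622.1  75.1  61.4]
(310, 176) [610.9  28.3  66.9]
(330, 180) [602.7  -8.6  80.6]
(350, 184) [594.6 -44.2  96.3]
(360, 186) [598.1 -68.3  10.1]
```

View pics/f.png

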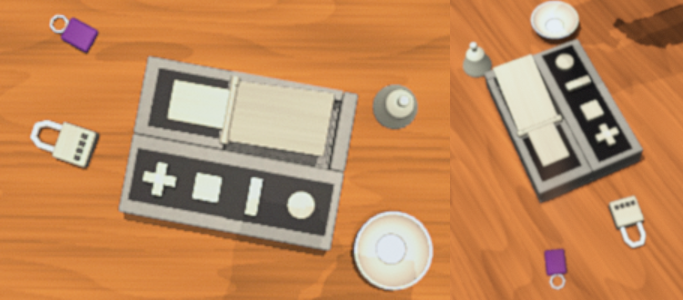

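The final view shows the leaf raised (slope about 22° by depth, roughly 0.37 rad), and the round and square keys down at 59.6 mm. The long and cross keys are up at 67 mm, the bystanders are in place, and the robot is clear.

```bash
python3 -c "
from bench import manip;print(manip.hand_in())"
```

```text
the job is handed in; nothing more can be done
None
```

The key safe is open and the job is handed in, at about 8 s of the 38 s allowed; the hand-in reports no verdict. With the shut fingers I pressed the round key, then the square key, each to its stop. I then pressed the tab to its stop and drew the arm clear.

**Last checks, by camera depth:**

| Item | Measured | Expected |
|---|---|---|
| Round and square key tops (top view) | 59.6 mm | 60 mm, fully down |
| Long and cross key tops (top view) | about 67 mm | 68 mm, up |
| Cover slope | about 22° (about 0.37 rad) | 0.36 rad, fully open |

- **Bystanders:** the padlock, fob, bell and dish looked unmoved in the last picture. I did not measure their positions again.
- **Robot:** it was clear of everything when I handed in. The measured wrist force was about 1 N, which is noise.
- **Camera disagreement:** the two cameras differed by 2 to 4 mm in position and 2 mm in height, so I averaged the positions. The pressed and unpressed keys stood about 8 mm apart in height in both views.
- **Stray command:** one command line held an unneeded second move, which I cancelled. The clock and pose showed that it never ran.

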